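# Send the used die base down the parts chute

## Robot

A 6-joint arm with a two-finger parallel gripper is mounted at the origin on a cart in front of the work surface, level with it; the furniture and walls round the work are solid. World frame = base frame: x ahead of the robot, y to its left, z up, the work surface at z = 0. Lengths are in m, angles in degrees, forces in N, time in s.
With the tool pointing down it reaches from about 0.2 to 0.875 m from the base axis. Payload 3.4 kg.
Tool frame: the origin (TCP) lies at the very end of the fingers, on their centre line; the grasp point (between the pads) lies 19 mm behind it; z points along the fingers, y is the direction in which the jaws open and shut (so a half turn about z gives the same grasp; the last joint's range is limited). The gripper opens to 94 mm and grips with 3 to 60 N. Pads are 16 mm wide; open, the fingers measure 119 mm over their backs; the gripper's body (75 mm by 177 mm) begins 78 mm behind the grasp point.
Start: joints at [-78.782, 15.808, 86.224, -0, 77.962, -6.933], TCP at [0.179, -0.546, 0.205] pointing down, gripper open.
Joint ranges: [-165.64, 165.64], [-43.16, 119.46], [12.63, 154.43], [-67.54, 247.53], [6.08, 155.33], [-154.97, 154.97]. Speed limits (degrees/s): [147.25, 147.25, 180, 180, 180, 180].

## Interface

Orientations are given as a 3x3 rotation matrix whose columns are the frame's x, y, z axes.
In Python, from cell import r gives the robot as it stands.
- The arm moves only by the tool send_rows, never from a script. Its argument "rows" is a list of rows, each a list of 3 entries, a list of its own where there are three numbers: the finger opening in mm, from 0 to 94, then the shift along the tool's x, y, z in mm, then the turn, a rotation vector about the tool's x, y, z in rad. A call has 1 to 10 rows; each row is the pose to reach, as a shift and turn from the pose measured when the call began, along the tool's axes at that moment; what a row does not reach only later rows make up. A row lasts 1/10 s, in which the tool goes at most 50 mm and 8.59 degrees, less where a joint would pass 70% of its speed; a pose out of reach is approached as far as the arm can. A call with a gripper value outside its range is refused whole. The fingers move at their own pace and stop on an object; "force" is the grip in N (left out, the last holds). Time passes only in rows, so rows that repeat a pose let the fingers close. It gives the time, the measured TCP pose, the force and the opening at its end, in the units of the state.
- r.state(): the state, without advancing time (a new reading comes with each control period).
- r.camera(name): name is "scene" or "top"; returns the picture (400x640x3 uint8, red, green, blue); there is no depth.
- r.calibration(name): a dict with "fx", "fy", "cx", "cy" (pixels), "extrinsics" (4x4, takes a point from camera to world coordinates). Camera axes: x right, y up, looking along -z (the intrinsics and any distortion apply to the point x, -y, -z); pixel columns grow to the right and rows downward; lengths in m; the calibration is good to about 2 mm. A picture is of the moment at which its call begins. calibration takes no time and is no camera call.
- r.close_job(): hands the job in, once; it reports no verdict.
The state is a dict: "time_s": time; "q": joint angles; "joint_vel": joint speeds; "tau": joint torques, N m; "tool_pos": TCP position; "orientation": TCP orientation; "contact_force": force on the tool from outside, world axes, zero at the start; "ft_torque": the same for the moment, N m; "width": opening from 0.0 (shut) to 1.0 (fully open).
Only numpy, scipy, OpenCV 4.12 (cv2) and the standard library are available. Lean on these libraries where they do the work, as an engineer would, in place of code of your own. Each camera call takes 0.05 s, during which the arm holds its last target.

## Task

Slide the cover of the used-parts chute fully open, then push the pellet die base (the short, wide steel disc) along the ledge, without lifting it, and off the edge so that it drops down the chute into the bin. Then slide the cover fully shut again. Leave the die plunger and the small weight standing where they are on the ledge, and let go of everything.

Things in the scene. Friction and masses are not known exactly. Their poses are not given: they have to be found in the camera images.
- station: Used-parts station, fixed on the worktop. Origin: worktop level, straight below the middle of the ledge's drop edge. z up, x along the drop edge, +y back over the ledge, -y out over chute and bin. The ledge is a flat steel shelf without lips: top at z = 150 mm, x -80 to 80 mm, y 0 (drop edge) to 180 mm.
- chute_mouth (a point): Middle of the chute mouth at ledge height (station x 0, y -33, z 150 mm). The mouth spans station x -34 to 34, y 0 to -66 mm; its floor starts under the drop edge and slopes down 48 degrees towards -y. Cover rails at |x| 35 to 44 mm, level with the ledge, run to an end bar at y = -142 mm; a part pushed onto a rail hangs up or falls outside.
- bin_floor (a point): Centre of the floor of the grey open bin at the chute's foot (station x 0, y -136, z 7 mm). Inside: station x -59 to 59 mm, y -83 to -189 mm; rim at z = 50 mm.
- cover (a joint): Aluminium sliding cover of the chute mouth, 68 x 66 x 4 mm, top 1 mm below the ledge. Value in m: 0 fully shut (covers the mouth), 0.066 fully open; it opens by sliding in the station's -y direction. It stays where it is left; sliding it takes about 2 N. It may start a little ajar.
- cover_tab (a point): Centre of the top of the cover's black upright tab, 174 mm above the worktop. The tab is 40 mm along the station's x, 10 mm thick along its y, and stands 24 mm above the cover. Shut, it is at station y = -34 mm, open at -100 mm.
- die_base: Pellet die base to be sent down: plain steel disc with a small boss, 33 mm diameter, 16 mm high (acts as a full 33 x 16 mm cylinder), 55 to 100 g, flat on the ledge. Origin: centre of its underside. Starts at one of three spots: two about 47 mm from the drop edge, about 55 mm to either side of the mouth's middle line; one on that line, 132 mm from the edge.
- die_plunger: Die plunger, slim upright steel rod with a wider foot, 22 mm diameter, 48 mm high, standing on the ledge; must stay. Origin: centre of its underside.
- weight_50: Small brass-coloured calibration weight, 18 mm diameter, 31 mm high, standing on the ledge; must stay. Origin: centre of its underside.

How it is judged (in metres and radians):
On the way, in this order (a step that is already met when the one before it is completed fails the run):
1. the cover is slid open (by at least 55 mm of its 66 mm) while the die base is still on the ledge (value of joint cover above 0.055 m and z of die_base in the frame of station above 0.145 m), for 0.2 s.
2. the die base has dropped down the chute into the bin (z of die_base in the frame of station below 0.05 m and y of die_base in the frame of station between -0.195 and -0.078 m and x of die_base in the frame of station between -0.062 and 0.062 m), for 0.2 s.
At the end, for the whole second after the job is handed in: The die base lies at rest in the bin, the cover is shut to within 6 mm, and the plunger and the weight stand upright on the ledge within 15 mm of where they started (all of step 2 and value of joint cover below 0.006 m and linear speed of die_base below 0.02 m/s and distance of each of die_plunger, weight_50 from where it was at the start of the episode below 0.015 m and angle between each of die_plunger, weight_50's own z axis and vertical below 0.15 rad); the robot touches nothing.
It fails at once if the die base is lifted more than 15 mm above the ledge (z of die_base in the frame of station above 0.165 m).
It fails at once if the die plunger is knocked over or off the ledge (angle between die_plunger's own z axis and vertical above 0.6 rad or distance of die_plunger from where it was at the start of the episode above 0.04 m).
It fails at once if the weight is knocked over or off the ledge (angle between weight_50's own z axis and vertical above 0.6 rad or distance of weight_50 from where it was at the start of the episode above 0.04 m).
It also fails if it takes over 61 s, if anything falls off the work surface, if the arm or the gripper's body presses on something with over 40 N, if the wrist force passes 120 N, or if a joint passes its speed limit or range.

## Working session

There is one attempt and no reset: what is moved stays moved. The work goes in short steps, Python scripts to look and compute and a tool call to move; the robot and the scene stay as the last step left them, time stands still between calls to the robot, and variables do not carry over. Pictures are saved under pics/ and viewed, and the job is handed in when it is done.

Besides the shell and the picture viewer there is one more tool, called after "Call:" as name([rows], argument=value, ...), one row to a line, values as JSON. send_rows: Moves the arm, as the interface text tells. Its arguments: {"type":"object","properties":{"rows":{"type":"array"},"force":{"type":"number"}},"required":["rows"]}

```bash
mkdir -p pics; ls
python3 - <<'E'
from cell import r
import cv2,numpy as np
for n in("scene","top"):
    im=r.camera(n); cv2.imwrite(f"pics/{n}0.png",im[:,:,::-1]); 
    c=r.calibration(n); print(n,c)
s=r.state();print({k:np.round(v,3).tolist() for k,v in s.items()})
E
```

```text
pics
scene {'fx': 454.81354462142997, 'fy': 454.81354462142997, 'cx': 331.71326955551456, 'cy': 207.7217116665191, 'extrinsics': array([[-0.6155195 ,  0.41670351, -0.66894987, -0.00364101],
       [-0.7880653 , -0.33557018,  0.51608694,  0.56820386],
       [-0.00942438,  0.84483776,  0.53493957,  0.58401368],
       [ 0.        ,  0.        ,  0.        ,  1.        ]])}
top {'fx': 447.12860592100907, 'fy': 447.12860592100907, 'cx': 321.03217265458585, 'cy': 197.2098473272994, 'extrinsics': array([[ 0.0261797 ,  0.99755072, -0.06486282,  0.48161456],
       [-0.99906411,  0.02834388,  0.03267297,  0.14675251],
       [ 0.03443141,  0.06394674,  0.99735916,  1.01033919],
       [ 0.        ,  0.        ,  0.        ,  1.        ]])}
{'time_s': 0.1, 'q': [-78.781, 15.842, 86.285, 0.0, 77.962, -6.933], 'joint_vel': [0.067, -0.112, -0.191, -0.069, -0.043, -0.015], 'tau': [0.002, -40.545, -23.778, 0.07, 0.03, -0.0], 'tool_pos': [0.179, -0.546, 0.205], 'orientation': [[0.95, 0.312, -0.0], [0.312, -0.95, 0.002], [0.0, -0.002, -1.0]], 'contact_force': [0.638, 0.202, 0.123], 'ft_torque': [0.009, -0.008, -0.021], 'width': 1.0}
```

View pics/scene0.png

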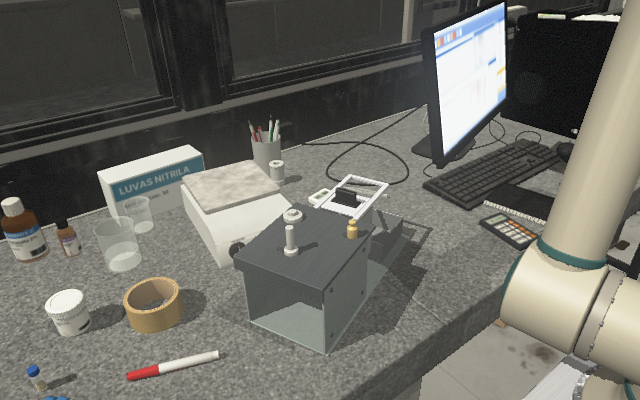

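View pics/top0.png

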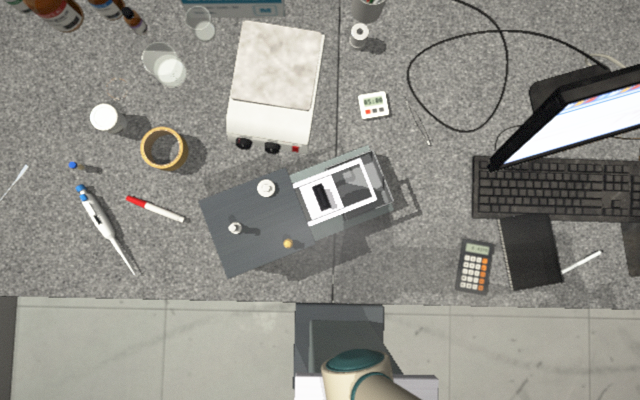

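```bash
cat > h.py <<'E'
import numpy as np
from cell import r
def px2w(n,u,v,z):
    c=r.calibration(n);T=c["extrinsics"]
    d=T[:3,:3]@np.array([(u-c["cx"])/c["fx"],-(v-c["cy"])/c["fy"],-1.]);o=T[:3,3]
    return o+d*(z-o[2])/d[2]
def w2px(n,p):
    c=r.calibration(n);T=c["extrinsics"]
    q=T[:3,:3].T@(np.asarray(p)-T[:3,3])
    return np.array([c["cx"]+c["fx"]*q[0]/-q[2],c["cy"]+c["fy"]*q[1]/q[2]])
E
python3 - <<'E'
import cv2
a=cv2.imread("pics/top0.png")[140:290,190:420]; cv2.imwrite("pics/topc.png",cv2.resize(a,None,fx=3.4,fy=3.4,interpolation=2))
a=cv2.imread("pics/scene0.png")[165:355,230:450]; cv2.imwrite("pics/scenec.png",cv2.resize(a,None,fx=3,fy=3,interpolation=2))
E
```

```text
(no output)
```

View pics/topc.png

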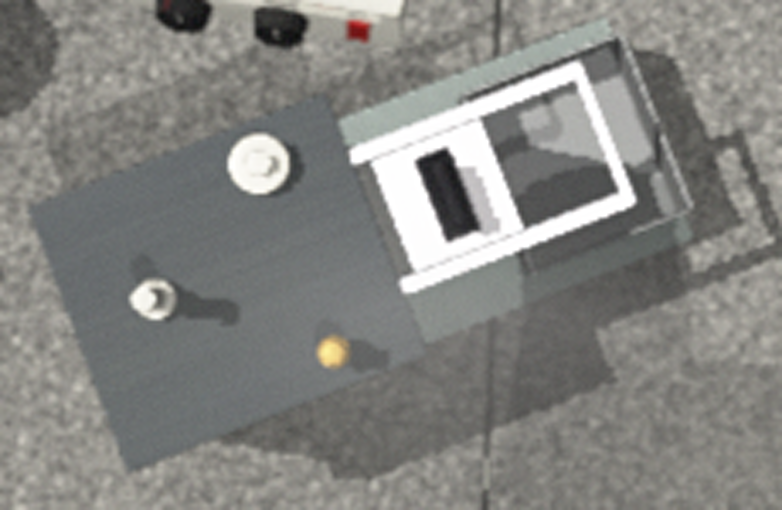

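View pics/scenec.png

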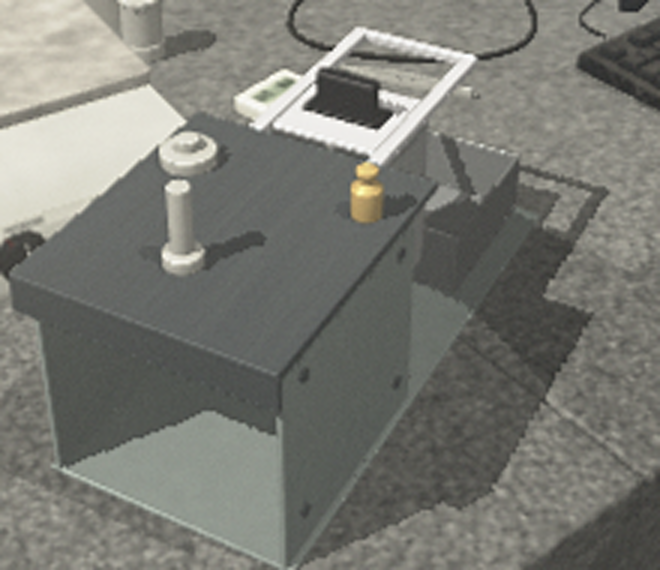

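```bash
cat >> h.py <<'E'
def crop(u,v): return 190+(u+.5)/3.4-.5,140+(v+.5)/3.4-.5
E
python3 - <<'E'
from h import *
import cv2
C=[px2w("top",*crop(*p),.15) for p in [(32,207),(327,97),(425,345),(131,469)]]
for c in C: print(np.round(c,4))
L=lambda a,b:np.linalg.norm(C[a]-C[b]); print("sides",L(0,1),L(1,2),L(2,3),L(3,0))
ydir=(C[0]-C[1]+C[3]-C[2])[:2];xdir=(C[1]-C[2]+C[0]-C[3])[:2]
print(np.degrees(np.arctan2(*ydir[::-1])),np.degrees(np.arctan2(*xdir[::-1])))
# right handed: x = y rotated -90
ye=ydir/np.linalg.norm(ydir);xe=np.array([ye[1],-ye[0]]);print("xe.ex",xe@xdir/np.linalg.norm(xdir))
sx=-1 if xe@xdir<0 else 1
xa=(xe+sx*xdir/np.linalg.norm(xdir));xe=xa/np.linalg.norm(xa);ye=np.array([-xe[1],xe[0]])
cen=sum(C)[:2]/4; O=cen-ye*.09
print("O",O,"xe",xe,"ye",ye)
# masks
im=cv2.imread("pics/top0.png"); g=im.min(2);hsv=cv2.cvtColor(im,cv2.COLOR_BGR2HSV)
_,_,st,ce=cv2.connectedComponentsWithStats((g>150).astype(np.uint8))
for s,c in zip(st,ce):
    if 20<s[4]<400 and 200<c[0]<300 and 170<c[1]<260: print("white",s,c)
_,_,st,ce=cv2.connectedComponentsWithStats(((hsv[...,1]>100)&(hsv[...,2]>100)).astype(np.uint8))
for s,c in zip(st,ce):
    if 15<s[4]<400 and 200<c[0]<320 and 170<c[1]<260: print("brass",s,c)
np.savez("st.npz",O=O,xe=xe,ye=ye)
S=lambda w:np.round([ (w[:2]-O)@xe*1e3,(w[:2]-O)@ye*1e3],1)
for n,p,z in [("die",(259,163),.166),("plunger foot",(153,300),.158),("weight",(333,352),.175),("tab",(447,196),.174),("cover edge L",(370,165),.149),("cover edge R",(413,272),.149),("cov far",(480,120),.149),("cov far2",(525,225),.149),("railends",(355,155),.15),("rail r",(405,285),.15),("barcorner",(583,65),.15),("bar",(634,203),.15)]:
    w=px2w("top",*crop(*p),z);print(n,np.round(w,4),S(w))
E
```

```text
[0.5246 0.3515 0.15  ]
[0.5918 0.1881 0.15  ]
[0.4529 0.1286 0.15  ]
[0.3801 0.2905 0.15  ]
sides 0.17667088074306064 0.1510858801014111 0.17750133018980116 0.15685301301494484
113.30169567655251 23.031721130747506
xe.ex 0.9999888988090132
O [0.52276604 0.15690509] xe [0.91936408 0.39340778] ye [-0.39340778  0.91936408]
white [257 179  18  18 253] [265.51383399 187.55335968]
white [228 222  13  12  91] [233.6043956  227.71428571]
white [209 251   7  10  27] [211.74074074 254.77777778]
brass [284 240   7   7  36] [287.38888889 243.05555556]
die [0.5518 0.2238 0.166 ] [53.  50.1]
plunger foot [0.4743 0.2806 0.158 ] [  4.1 132.8]
weight [0.4487 0.1792 0.175 ] [-59.3  49.7]
tab [0.5359 0.1192 0.174 ] [ -2.8 -39.8]
cover edge L [0.5539 0.1626 0.149 ] [30.8 -7. ]
cover edge R [0.4939 0.1365 0.149 ] [-34.6  -7.4]
cov far [0.5814 0.1007 0.149 ] [ 31.8 -74.8]
cov far2 [0.5222 0.0736 0.149 ] [-33.3 -76.4]
railends [0.5592 0.1712 0.15  ] [39.1 -1.2]
rail r [0.4864 0.1408 0.15  ] [-39.8  -0.5]
barcorner [0.6147 0.0425 0.15  ] [  39.5 -141.3]
bar [0.5364 0.0117 0.15  ] [ -44.5 -138.8]
```

```bash
cat >> h.py <<'E'
from scipy.spatial.transform import Rotation as Ro
try:
    z=np.load("st.npz");xe,ye=z["xe"],z["ye"];O=z["O"]-.0015*xe
    def S2w(x,y,zz): return np.array([*(O+xe*x/1e3+ye*y/1e3),zz/1e3])
    def w2S(p): return np.round([(p[:2]-O)@xe*1e3,(p[:2]-O)@ye*1e3,p[2]*1e3],1)
except FileNotFoundError: pass
def cmd(p):
    s=r.state();R=np.array(s["orientation"]);Rt=np.array([[xe[0],-ye[0],0],[xe[1],-ye[1],0],[0,0,-1.]])
    d=R.T@(np.asarray(p)-s["tool_pos"])*1e3
    print("t",s["time_s"],"at S",w2S(np.array(s["tool_pos"])),"shift",np.round(d,1),"rot",np.round(Ro.from_matrix(R.T@Rt).as_rotvec(),4))
E
python3 - <<'E'
from h import *
cmd([.28,-.2,.3]); cmd([.36,-.02,.3]);cmd(S2w(0,-40,250))
print(w2S(px2w("top",265.5,187.55,.166)),w2S(px2w("top",*crop(447,196),.174)))
E
```

```text
t 0.1 at S [-591.  -510.9  204.7] shift [ 203.7 -297.4  -94.8] rot [-0.0015 -0.0003 -0.0875]
t 0.1 at S [-591.  -510.9  204.7] shift [ 335.8 -443.5  -94.5] rot [-0.0015 -0.0003 -0.0875]
t 0.1 at S [-591.  -510.9  204.7] shift [ 547.6 -520.8  -44.4] rot [-0.0015 -0.0003 -0.0875]
[ 54.8  50.7 166. ] [ -1.3 -39.8 174. ]
```

Call:
send_rows([
  [50, [50, -75, -95], [0, 0, -0.0875]],
  [50, [100, -150, -95], [0, 0, -0.0875]],
  [50, [200, -297, -95], [0, 0, -0.0875]],
  [50, [200, -297, -95], [0, 0, -0.0875]],
  [50, [200, -297, -95], [0, 0, -0.0875]],
  [50, [200, -297, -95], [0, 0, -0.0875]],
  [50, [200, -297, -95], [0, 0, -0.0875]],
  [50, [336, -443, -95], [0, 0, -0.0875]],
  [50, [336, -443, -95], [0, 0, -0.0875]],
  [50, [336, -443, -95], [0, 0, -0.0875]],
], force=10)

```text
time_s: 1.1
tool_pos: [0.3285, -0.091, 0.299]
orientation: [[0.92, 0.393, 0.001], [0.393, -0.92, 0.001], [0.001, -0.001, -1.0]]
contact_force: [0.2, -2.1, 0.5]
width: 0.535
```

Run:
```python
from h import *
cmd(S2w(-1,-40,210))
```

```text
t 1.1 at S [-274.6 -151.5  299. ] shift [ 273.4 -111.7   89.4] rot [-0.0007 -0.001  -0.001 ]
```

Call:
send_rows([
  [50, [90, -37, 20], [0, 0, 0]],
  [50, [180, -75, 50], [0, 0, 0]],
  [50, [273, -112, 89], [0, 0, 0]],
  [50, [273, -112, 89], [0, 0, 0]],
  [50, [273, -112, 89], [0, 0, 0]],
  [50, [273, -112, 89], [0, 0, 0]],
  [50, [273, -112, 89], [0, 0, 0]],
  [50, [273, -112, 89], [0, 0, 0]],
  [50, [273, -112, 89], [0, 0, 0]],
  [50, [273, -112, 89], [0, 0, 0]],
])

```text
time_s: 2.1
tool_pos: [0.535, 0.1181, 0.2112]
orientation: [[0.92, 0.391, 0.001], [0.391, -0.92, 0.001], [0.001, -0.0, -1.0]]
contact_force: [-0.7, -0.3, -0.7]
width: 0.531
```

Run:
```python
from h import *
import cv2
cmd(S2w(-1,-40,155))
for n,z in(("scene",(165,355,230,450)),("top",(140,290,190,420))):
    a=r.camera(n)[z[0]:z[1],z[2]:z[3],::-1]; cv2.imwrite(f"pics/{n}1.png",cv2.resize(a,None,fx=3,fy=3,interpolation=2))
```

```text
t 2.1 at S [ -2.5 -40.5 211.2] shift [ 1.4 -0.5 56.2] rot [-0.0002 -0.0014 -0.0022]
```

View pics/scene1.png

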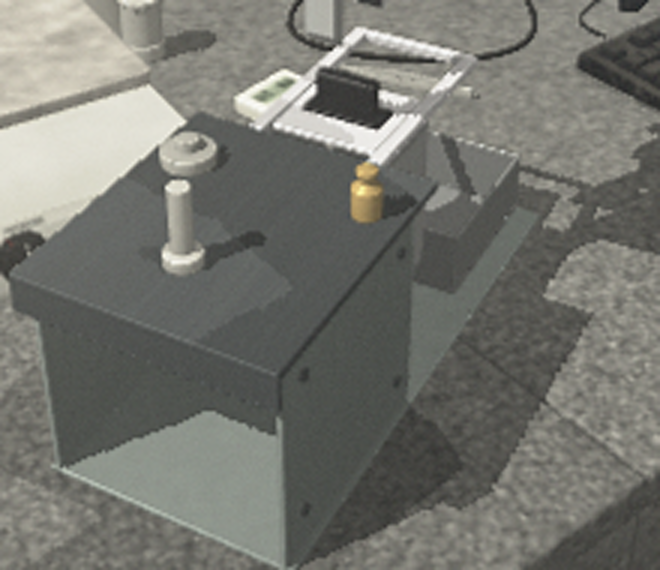

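View pics/top1.png

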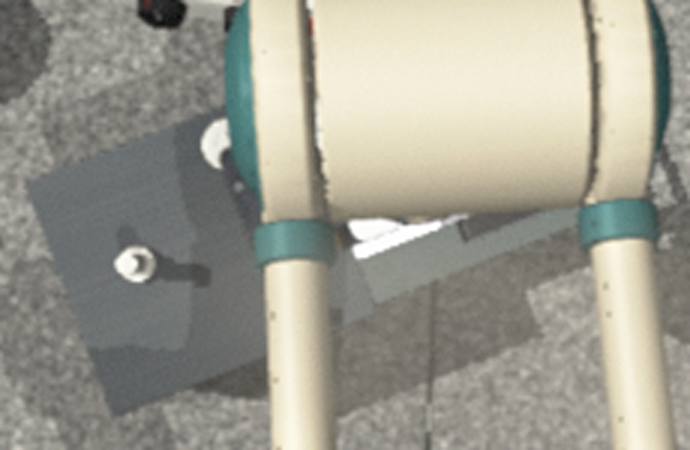

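Run:
```python
from h import *
import cv2
p=np.array(r.state()["tool_pos"]); 
for dy in(-25,0,25): q=p.copy();q[:2]+=ye*dy/1e3;print(w2px("scene",q))
print(w2px("scene",S2w(-1,-40,174)))
a=r.camera("scene")[60:240,220:480,::-1]; cv2.imwrite("pics/s2.png",cv2.resize(a,None,fx=3,fy=3,interpolation=2))
```

```text
[353.35081378 166.98127773]
[346.92997863 172.81489939]
[340.20303116 178.92663806]
[345.97293366 191.34247139]
```

View pics/s2.png

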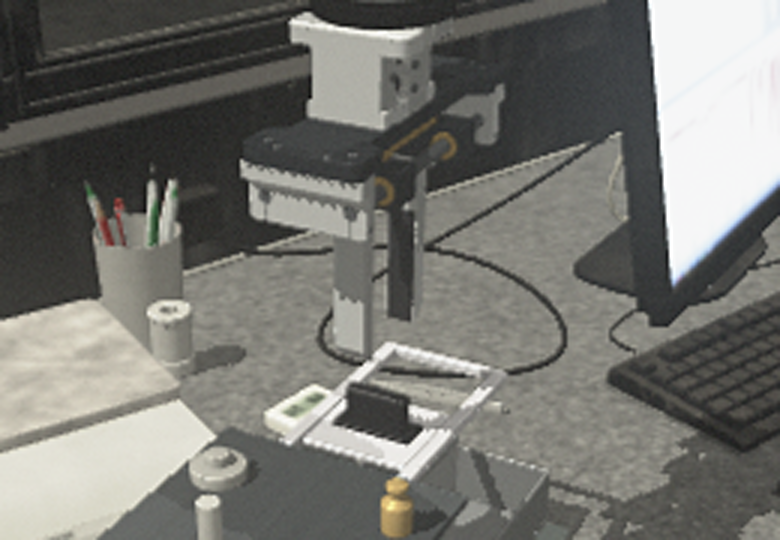

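The fingers straddle the tab: near finger at crop (355,345), far at (400,315), tab at (377,405). I'll go down and grip it.

Call:
send_rows([
  [50, [1, 0, 30], [0, 0, 0]],
  [50, [1, 0, 54], [0, 0, 0]],
  [50, [1, 0, 54], [0, 0, 0]],
  [50, [1, 0, 54], [0, 0, 0]],
  [0, [1, 0, 54], [0, 0, 0]],
  [0, [1, 0, 54], [0, 0, 0]],
  [0, [1, 0, 54], [0, 0, 0]],
  [0, [1, 0, 54], [0, 0, 0]],
  [0, [1, 0, 54], [0, 0, 0]],
  [0, [1, 0, 54], [0, 0, 0]],
], force=10)

```text
time_s: 3.25
tool_pos: [0.5366, 0.1185, 0.1576]
orientation: [[0.92, 0.391, 0.003], [0.391, -0.92, 0.001], [0.003, 0.001, -1.0]]
contact_force: [0.3, -0.2, 1.2]
width: 0.104
```

Run:
```python
from h import *
cmd(S2w(-1,-100,157))
```

```text
t 3.25 at S [ -0.9 -40.7 157.6] shift [ 0.  59.3  0.6] rot [ 0.0005 -0.0026 -0.0022]
```

Call:
send_rows([
  [0, [0, 8, 0], [0, 0, 0]],
  [0, [0, 16, 0], [0, 0, 0]],
  [0, [0, 24, 0], [0, 0, 0]],
  [0, [0, 32, 0], [0, 0, 0]],
  [0, [0, 40, 0], [0, 0, 0]],
  [0, [0, 48, 0], [0, 0, 0]],
  [0, [0, 54, 0], [0, 0, 0]],
  [0, [0, 58, 0], [0, 0, 0]],
  [0, [0, 61, 0], [0, 0, 0]],
  [0, [0, 61, 0], [0, 0, 0]],
])

```text
time_s: 4.25
tool_pos: [0.5594, 0.0649, 0.1576]
orientation: [[0.921, 0.39, 0.0], [0.39, -0.921, 0.006], [0.003, -0.006, -1.0]]
contact_force: [-2.2, 7.5, 1.9]
width: 0.106
```

Run:
```python
from h import *
cmd(S2w(-1,-100,157))
import cv2
a=r.camera("scene")[60:240,220:480,::-1]; cv2.imwrite("pics/s3.png",cv2.resize(a,None,fx=3,fy=3,interpolation=2))
```

```text
t 4.25 at S [ -1.  -99.  157.6] shift [0.  1.  0.6] rot [-0.0056 -0.0027 -0.0032]
```

View pics/s3.png

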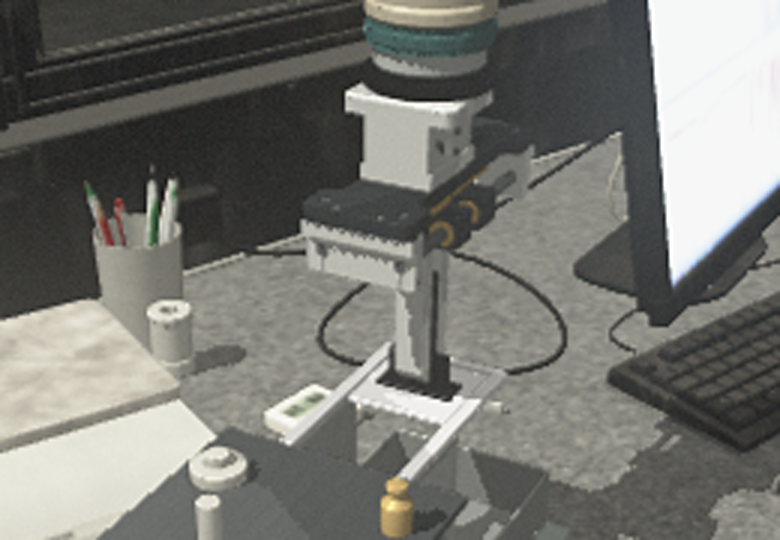

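The cover is fully open, with a stop force of about 8 N and the tab at y≈-99. I'll release it and move over the die.

Call:
send_rows([
  [40, [0, -1, 0], [0, 0, 0]],
  [40, [0, -1, 0], [0, 0, 0]],
  [40, [0, -1, 0], [0, 0, 0]],
  [40, [0, -1, -30], [0, 0, 0]],
  [60, [0, -1, -60], [0, 0, 0]],
  [60, [18, -51, -60], [0, 0, 0]],
  [60, [36, -101, -60], [0, 0, 0]],
  [60, [56, -150, -60], [0, 0, 0]],
  [60, [56, -150, -60], [0, 0, 0]],
  [60, [56, -150, -60], [0, 0, 0]],
])

```text
time_s: 5.3
tool_pos: [0.5522, 0.2256, 0.2182]
orientation: [[0.919, 0.394, 0.0], [0.394, -0.919, 0.005], [0.002, -0.004, -1.0]]
contact_force: [0.1, -0.1, -0.5]
width: 0.641
```

Run:
```python
from h import *
cmd(S2w(55,50.5,154))
import cv2
a=r.camera("scene")[60:290,220:480,::-1]; cv2.imwrite("pics/s4.png",cv2.resize(a,None,fx=2.6,fy=2.6,interpolation=2))
```

```text
t 5.3 at S [ 55.6  51.5 218.2] shift [-0.7  1.3 64.2] rot [-0.0043 -0.0024  0.0001]
```

View pics/s4.png

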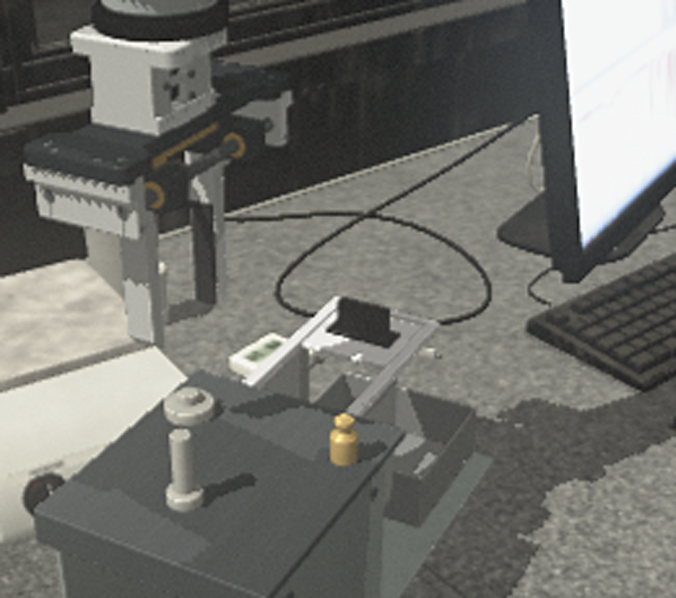

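Call:
send_rows([
  [60, [-1, 1, 30], [-0.004, -0.002, 0]],
  [60, [-1, 1, 55], [-0.004, -0.002, 0]],
  [60, [-1, 1, 63], [-0.004, -0.002, 0]],
  [60, [-1, 1, 63], [-0.004, -0.002, 0]],
  [30, [-1, 1, 63], [-0.004, -0.002, 0]],
  [30, [-1, 1, 63], [-0.004, -0.002, 0]],
  [30, [-1, 1, 63], [-0.004, -0.002, 0]],
  [30, [-1, 1, 63], [-0.004, -0.002, 0]],
  [30, [-1, 1, 63], [-0.004, -0.002, 0]],
  [30, [-1, 1, 63], [-0.004, -0.002, 0]],
], force=4)

```text
time_s: 6.35
tool_pos: [0.5522, 0.2233, 0.1561]
orientation: [[0.92, 0.392, 0.002], [0.392, -0.92, 0.0], [0.001, 0.001, -1.0]]
contact_force: [0.3, 0.8, 5.3]
width: 0.351
```

Run:
```python
from h import *
cmd(S2w(0,22,154))
```

```text
t 6.35 at S [ 54.7  49.4 156.1] shift [-54.7  27.5   2. ] rot [ 0.0005 -0.0015 -0.0013]
```

Call:
send_rows([
  [30, [-5, 0, 0], [0, 0, 0]],
  [30, [-13, 2, 0], [0, 0, 0]],
  [30, [-22, 6, 0], [0, 0, 0]],
  [30, [-30, 10, 0], [0, 0, 0]],
  [30, [-38, 15, 0], [0, 0, 0]],
  [30, [-46, 20, 0], [0, 0, 0]],
  [30, [-52, 24, 0], [0, 0, 0]],
  [30, [-55, 26, 0], [0, 0, 0]],
  [30, [-55, 26, 0], [0, 0, 0]],
  [30, [-55, 26, 0], [0, 0, 0]],
])

```text
time_s: 7.35
tool_pos: [0.5111, 0.1768, 0.1561]
orientation: [[0.92, 0.392, -0.0], [0.392, -0.92, -0.002], [-0.001, 0.002, -1.0]]
contact_force: [-2.1, -2.2, 4.0]
width: 0.347
```

Run:
```python
from h import *
cmd(S2w(0,22,154))
import cv2
a=r.camera("scene")[60:290,220:480,::-1]; cv2.imwrite("pics/s5.png",cv2.resize(a,None,fx=2.6,fy=2.6,interpolation=2))
```

```text
t 7.35 at S [ -1.4  22.8 156.1] shift [1.4 0.8 2.1] rot [ 0.0017  0.0008 -0.0012]
```

View pics/s5.png

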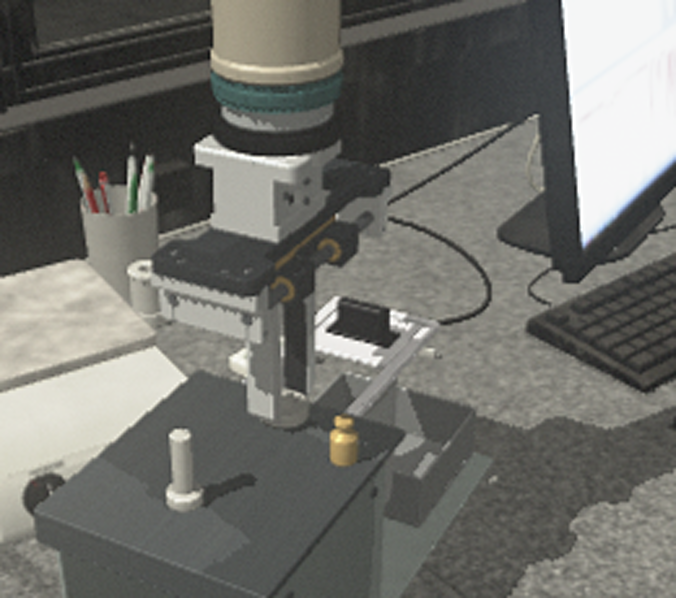

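The die is held between the fingers near the middle of the drop edge, with the disc at crop (290,410). I'll open the jaws and push it off with the rear finger.

Call:
send_rows([
  [70, [0, 0, 0], [0, 0, 0]],
  [70, [0, 0, 0], [0, 0, 0]],
  [70, [0, 0, 0], [0, 0, 0]],
  [70, [1, 0, 0], [0, 0, 0]],
  [70, [1, 8, 0], [0, 0, 0]],
  [70, [1, 14, 0], [0, 0, 0]],
  [70, [1, 19, 0], [0, 0, 0]],
  [70, [1, 24, 0], [0, 0, 0]],
  [70, [1, 29, 0], [0, 0, 0]],
  [70, [1, 34, 0], [0, 0, 0]],
])

```text
time_s: 8.4
tool_pos: [0.5256, 0.1455, 0.1561]
orientation: [[0.92, 0.392, -0.0], [0.392, -0.92, -0.002], [-0.001, 0.002, -1.0]]
contact_force: [-0.8, 0.3, 0.0]
width: 0.742
```

Run:
```python
from h import *
cmd(S2w(0,-40,156))
import cv2
a=r.camera("scene")[60:290,220:480,::-1]; cv2.imwrite("pics/s6.png",cv2.resize(a,None,fx=2.6,fy=2.6,interpolation=2))
```

```text
t 8.4 at S [ -0.4 -11.6 156.1] shift [ 0.5 28.4  0.2] rot [ 0.0017  0.0009 -0.0012]
```

View pics/s6.png

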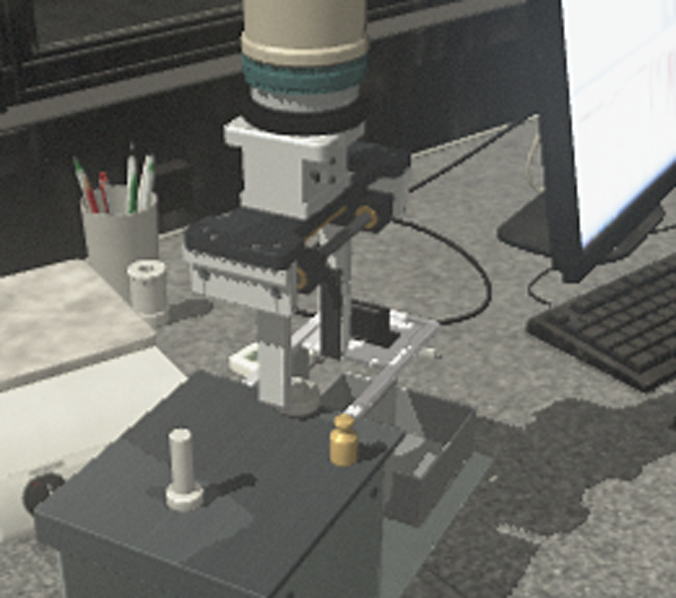

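Run:
```python
from h import *
f=lambda p:(w2px("scene",p)-[220,60])*2.6
for xx in(-16.5,0,16.5):print(xx,f(S2w(xx,7,158)))
for xx in(-8,0,8):print("f",xx,f(S2w(xx,36,156)))
```

```text
-16.5 [315.5106478  399.79418277]
0 [293.56476421 393.42951352]
16.5 [271.99497246 387.17391712]
f -8 [282.86896056 420.68847513]
f 0 [272.08672572 417.43085028]
f 8 [261.39685377 414.20113093]
```

Call:
send_rows([
  [70, [0, 5, 0], [0, 0, 0]],
  [70, [0, 10, 0], [0, 0, 0]],
  [70, [0, 15, 0], [0, 0, 0]],
  [70, [0, 20, 0], [0, 0, 0]],
  [70, [0, 25, 0], [0, 0, 0]],
  [70, [0, 28, 0], [0, 0, 0]],
  [70, [0, 28, 0], [0, 0, 0]],
  [70, [0, 28, 0], [0, 0, 0]],
])

```text
time_s: 9.25
tool_pos: [0.5369, 0.119, 0.1562]
orientation: [[0.92, 0.392, 0.0], [0.392, -0.92, -0.003], [-0.001, 0.002, -1.0]]
contact_force: [-0.0, -0.0, 0.1]
width: 0.747
```

Run:
```python
from h import *
cmd(S2w(-1,-75,160))
import cv2
a=r.camera("scene")[60:290,220:480,::-1]; cv2.imwrite("pics/s7.png",cv2.resize(a,None,fx=2.6,fy=2.6,interpolation=2))
```

```text
t 9.25 at S [ -0.4 -40.4 156.2] shift [-0.5 34.6 -3.8] rot [ 0.0024  0.0009 -0.0016]
```

View pics/s7.png

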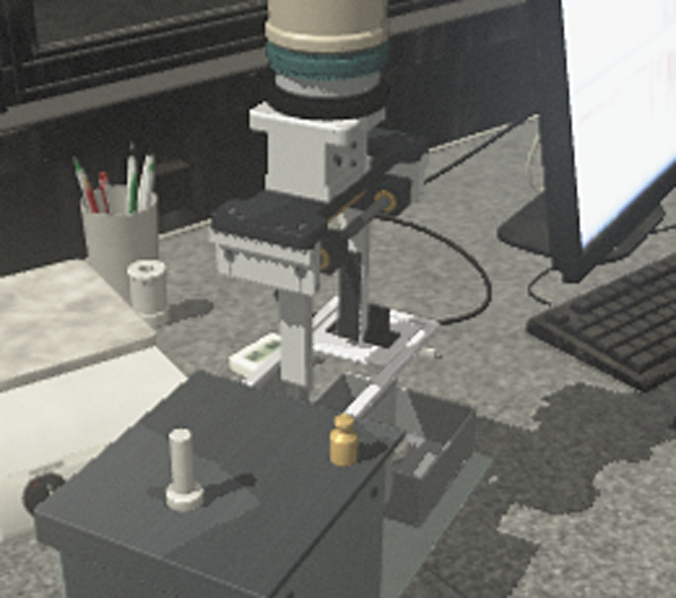

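Call:
send_rows([
  [50, [0, 0, -30], [0, 0, 0]],
  [50, [0, 0, -65], [0, 0, 0]],
  [50, [-35, 14, -90], [0, 0, 0]],
  [50, [-75, 29, -110], [0, 0, 0]],
  [50, [-120, 47, -125], [0, 0, 0]],
  [50, [-165, 65, -140], [0, 0, 0]],
  [50, [-210, 85, -140], [0, 0, 0]],
  [50, [-255, 105, -140], [0, 0, 0]],
  [50, [-260, 107, -140], [0, 0, 0]],
  [50, [-260, 107, -140], [0, 0, 0]],
])

```text
time_s: 10.3
tool_pos: [0.3391, -0.0814, 0.297]
orientation: [[0.921, 0.389, 0.002], [0.389, -0.921, -0.003], [0.0, 0.003, -1.0]]
contact_force: [-0.3, 1.0, 0.6]
width: 0.534
```

Run:
```python
from h import *
cmd(S2w(-1,-85,215))
import cv2
a=r.camera("top")[140:290,190:420,::-1]; cv2.imwrite("pics/t8.png",cv2.resize(a,None,fx=3.4,fy=3.4,interpolation=2))
```

```text
t 10.3 at S [-261.1 -146.8  297. ] shift [259.7 -63.4  82. ] rot [ 0.003  -0.0005 -0.005 ]
```

View pics/t8.png

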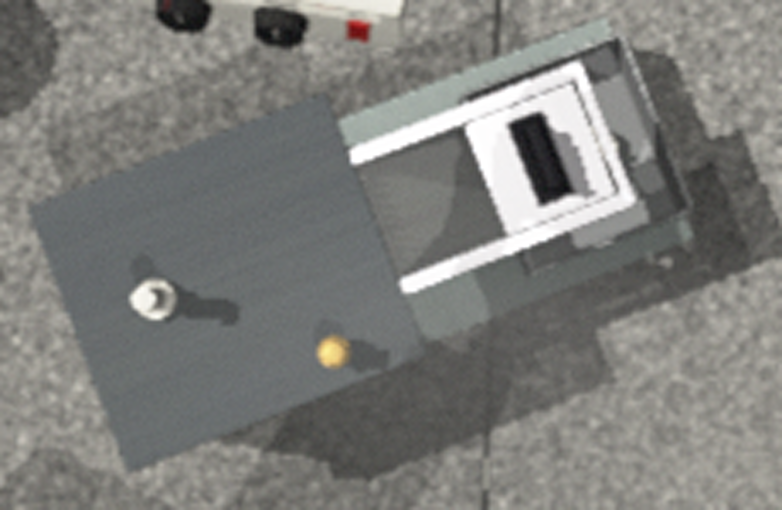

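The chute is clear, the plunger (153,300) and weight (333,352) haven't moved, and the die must be in the bin under the opened cover. Next I'll grip the tab at (540,157) again and shut it.

Call:
send_rows([
  [50, [45, -9, 10], [0, 0, 0]],
  [50, [90, -17, 25], [0, 0, 0]],
  [50, [135, -26, 40], [0, 0, 0]],
  [50, [180, -35, 55], [0, 0, 0]],
  [50, [220, -43, 70], [0, 0, 0]],
  [50, [250, -46, 80], [0, 0, 0]],
  [50, [260, -48, 82], [0, 0, 0]],
  [50, [260, -48, 82], [0, 0, 0]],
  [50, [260, -48, 82], [0, 0, 0]],
])

```text
time_s: 11.25
tool_pos: [0.56, 0.0657, 0.2149]
orientation: [[0.92, 0.392, 0.0], [0.392, -0.92, -0.002], [-0.001, 0.002, -1.0]]
contact_force: [-0.9, -0.7, 0.6]
width: 0.534
```

Run:
```python
from h import *
cmd(S2w(-1,-99.5,157))
import cv2
a=r.camera("scene")[60:290,220:480,::-1]; cv2.imwrite("pics/s9.png",cv2.resize(a,None,fx=2.6,fy=2.6,interpolation=2))
```

```text
t 11.25 at S [-2.000e-01 -9.850e+01  2.149e+02] shift [-0.8  0.8 57.9] rot [ 0.0023  0.0005 -0.0012]
```

View pics/s9.png

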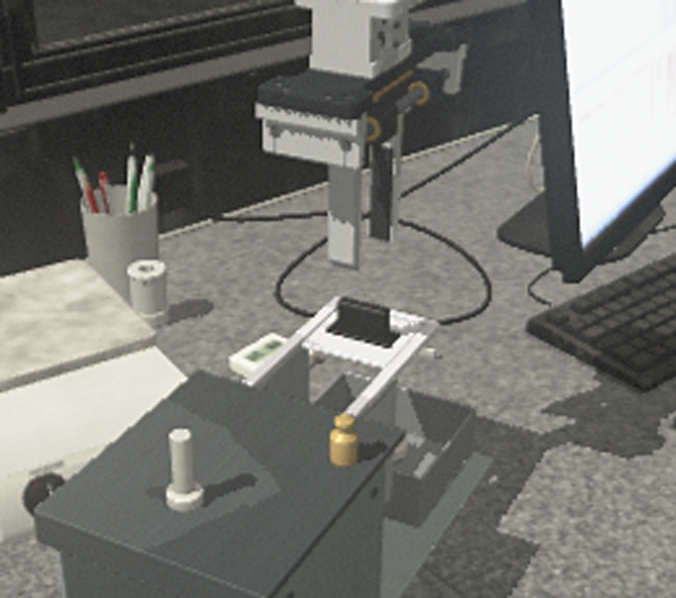

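The fingers are above the tab (crop 362,320). I'll go down and grip.

Call:
send_rows([
  [50, [-1, 1, 30], [0, 0, 0]],
  [50, [-1, 1, 58], [0, 0, 0]],
  [50, [-1, 1, 58], [0, 0, 0]],
  [0, [-1, 1, 58], [0, 0, 0]],
  [0, [-1, 1, 58], [0, 0, 0]],
  [0, [-1, 1, 58], [0, 0, 0]],
  [0, [-1, 1, 58], [0, 0, 0]],
  [0, [-1, 1, 58], [0, 0, 0]],
  [0, [-1, 1, 58], [0, 0, 0]],
], force=10)

```text
time_s: 12.2
tool_pos: [0.5592, 0.0649, 0.158]
orientation: [[0.92, 0.391, 0.001], [0.391, -0.92, 0.0], [0.001, 0.0, -1.0]]
contact_force: [-0.9, 3.1, 4.2]
width: 0.104
```

Call:
send_rows([
  [0, [0, -8, 0], [0, 0, 0]],
  [0, [0, -16, 0], [0, 0, 0]],
  [0, [0, -24, 0], [0, 0, 0]],
  [0, [0, -32, 0], [0, 0, 0]],
  [0, [0, -40, 0], [0, 0, 0]],
  [0, [0, -48, 0], [0, 0, 0]],
  [0, [0, -55, 0], [0, 0, 0]],
  [0, [0, -60, 0], [0, 0, 0]],
  [0, [0, -64, 0], [0, 0, 0]],
  [0, [0, -66, 0], [0, 0, 0]],
])

```text
time_s: 13.2
tool_pos: [0.5334, 0.1258, 0.158]
orientation: [[0.92, 0.392, 0.002], [0.392, -0.92, -0.0], [0.001, 0.001, -1.0]]
contact_force: [1.5, -4.0, 0.2]
width: 0.108
```

Run:
```python
from h import *
cmd(S2w(-1,-33,157))
```

```text
t 13.2 at S [ -1.  -32.8 158. ] shift [-0.   0.2  1. ] rot [ 0.0011 -0.0013 -0.002 ]
```

Call:
send_rows([
  [0, [0, -1, 0], [0, 0, 0]],
  [0, [0, -2, 0], [0, 0, 0]],
  [0, [0, -2, 0], [0, 0, 0]],
])

```text
time_s: 13.5
tool_pos: [0.5334, 0.1258, 0.158]
orientation: [[0.92, 0.392, 0.003], [0.392, -0.92, -0.004], [0.001, 0.005, -1.0]]
contact_force: [1.9, -5.9, -0.1]
width: 0.106
```

Call:
send_rows([
  [40, [0, 0, 0], [0, 0, 0]],
  [40, [0, 0, 0], [0, 0, 0]],
  [40, [0, 0, 0], [0, 0, 0]],
  [40, [0, 0, 0], [0, 0, 0]],
  [40, [0, 0, -35], [0, 0, 0]],
  [40, [0, 0, -70], [0, 0, 0]],
  [40, [-40, 16, -95], [0, 0, 0]],
  [40, [-85, 34, -115], [0, 0, 0]],
  [40, [-130, 52, -135], [0, 0, 0]],
  [40, [-175, 70, -140], [0, 0, 0]],
])

```text
time_s: 14.5
tool_pos: [0.4015, -0.0049, 0.2996]
orientation: [[0.919, 0.393, 0.007], [0.393, -0.919, -0.004], [0.004, 0.007, -1.0]]
contact_force: [0.3, -0.3, -0.1]
width: 0.424
```

Call:
send_rows([
  [40, [-45, 18, 0], [0, 0, 0]],
  [40, [-90, 36, 0], [0, 0, 0]],
  [40, [-90, 36, 0], [0, 0, 0]],
  [40, [-90, 36, 0], [0, 0, 0]],
])

```text
time_s: 14.9
tool_pos: [0.3328, -0.0737, 0.2998]
orientation: [[0.921, 0.39, 0.009], [0.39, -0.921, -0.004], [0.006, 0.007, -1.0]]
contact_force: [-0.2, 0.4, 0.2]
width: 0.428
```

Run:
```python
from h import *
import cv2
a=r.camera("top")[140:290,190:420,::-1]; cv2.imwrite("pics/t10.png",cv2.resize(a,None,fx=3.4,fy=3.4,interpolation=2))
a=r.camera("scene")[165:355,230:450,::-1]; cv2.imwrite("pics/s10.png",cv2.resize(a,None,fx=3,fy=3,interpolation=2))
```

```text
(no output)
```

View pics/t10.png

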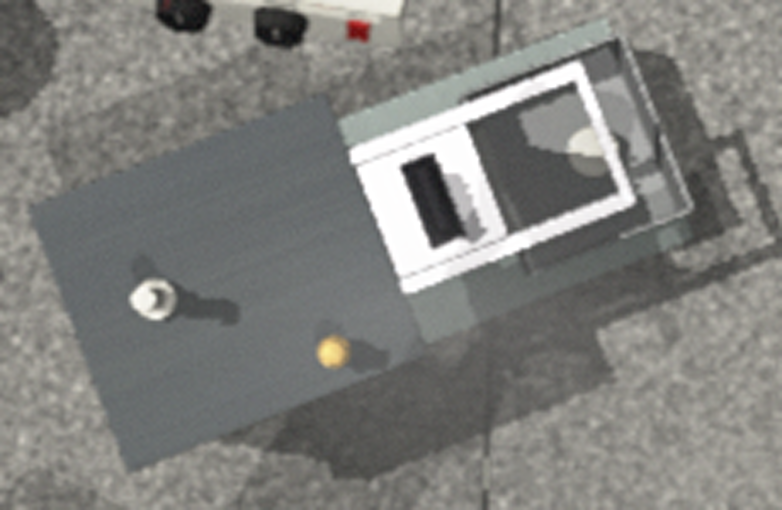

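View pics/s10.png

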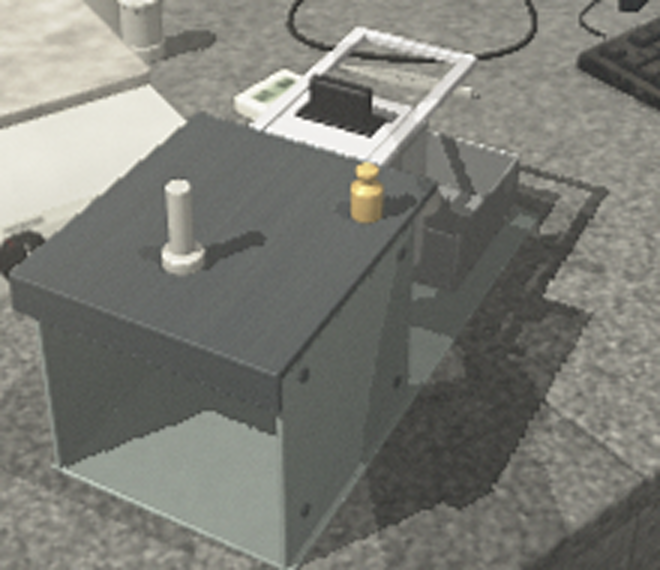

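The cover is flush with the drop edge (tab at 433,201). The die lies in the bin at (595,145). The plunger (153,300) and weight (333,352) are at the same pixels as at the start.

Run:
```python
from h import *
print(w2S(px2w("top",*crop(595,147),.02)),w2S(px2w("top",*crop(433,201),.174)))
r.close_job()
```

```text
[ 1.000e-01 -1.508e+02  2.000e+01] [ -1.  -31.6 174. ]
the job is handed in; nothing more can be done
```

I slid the cover open to its stop and sent the die base down the chute into the bin. Then I slid the cover shut until it stopped, let go and backed off. The job was handed in at about 15 s.

I did not push the die the whole way. I moved it from the side spot to the middle of the drop edge held in a light 4 N grip, sliding it along the ledge. I then opened the jaws and pushed it off the edge with the rear finger.

**Last checks:**
- **Die base:** it lies in the bin at about station x 0, y -151 mm, which is within the limits.
- **Cover:** the camera put the tab at y ≈ -32 mm and the gripper read -33 mm, against -34 mm when shut. The difference is within measuring error, and the cover no longer moved when pushed with about 6 N.
- **Plunger and weight:** both stand upright at the same pixels as at the start.
- **Contact:** the gripper is clear of everything, and the force reading is near zero.

While I held the die, the wrist read about 5 N upward, probably from the fingertips brushing the ledge. No check failed.

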